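# Hook the clean canister off its drying peg and set it on the spring scale

## Task

With the two-pronged lifting hook from its stand, lift the clean steel canister by its arched handle off the drying peg and set it down gently, upright, in the middle of the spring scale's pan; neither the gripper nor the arm may touch the canister. Then unhook it and put the lifting hook back on its stand the way it sat, handle up, and let go. Leave the bottles, the tub and the mortar where they are.

Things in the scene. Friction and masses are not known exactly. Their poses are not given: they have to be found in the camera images.
- lifter: Lifting hook, upright, 130 mm tall, 250 g. Origin: centre of the underside of its steel cross plate, 32 (x) x 118 (y) x 6 mm. On the plate, centred, a black square upright handle 22 x 22 mm, z 6 to 61 mm: grip it there. Below the plate hang two equal J-shaped prongs of 8 mm round steel at y = +18 and -18 mm, their hooks pointing to +x and open upward.
- hook_seat (a point): Midway between the two prongs of the lifting hook, on the centre line of their level lowest part: 14 mm forward (x) and 65 mm below (z) the hook's origin. That part is level from x = 10 to 18 mm; behind it the prongs rise vertically at x = 0 up to the plate. A carried 8 mm bar has its centre 8 mm above this point.
- hook_tips (a point): Midway between the two upturned prong tips, end of their centre lines: x = 30, z = -54 mm from the lifting hook's origin. The tips are round (radius 4 mm): highest point z = -50, foremost x = 34 mm.
- stand: Fixed white stand of the lifting hook. Origin: on the table, centre. Two posts, each 44 (x) x 22 (y) mm, centred at y = +46 and -46 mm, flat tops 85 mm above the table; the ends of the hook's cross plate rest on them, the prongs hang between them, pointing to the stand's +x.
- stand_seat (a point): Point midway between the stand's two post tops, 85 mm above the table: the lifting hook's origin sits here, its x axis along the stand's x axis.
- canister: Closed round steel canister, 82 mm across, 75 mm tall to its flat lid, with a fixed square arch of 8 mm round bar as handle. Origin: centre of its underside, z up. The arch's uprights stand at y = +35 and -35 mm. Weight unknown, about 250 to 600 g. At the start it hangs by its bar on the rack's peg, underside about 30 mm above the table.
- bar (a point): Middle of the canister's handle bar, on its centre line, 117 mm above the canister's underside. The bar is 8 mm round, level along the canister's y axis; 38 mm are free between lid and bar.
- rack: Fixed steel drying rack with one peg. Origin: on the table below the peg's seat. Base plate 10 mm thick, x = -60 to 90, y +-55 mm; an upright bar, 20 mm wide, 170 mm tall, at x = 72 to 86 mm carries the peg, an 8 mm round rod at y = 0 that points to the rack's -x.
- peg_seat (a point): Where the canister's bar rests on the peg: the peg's centre line, 139 mm above the table. The peg is level 10 mm either side, rises behind to the upright bar, and in front turns up to an end 24 mm towards the rack's -x, top 155 mm above the table: the canister must rise 13 to 28 mm (higher, its lid strikes the peg from below), then leave level towards the rack's -x.
- dial_scale: White spring scale, fixed, housing 140 x 140 x 42 mm. Origin: on the table, centre. Above it a flat round steel pan, 130 mm across, centred, its top 78 mm above the table when empty. The pan sinks straight down under load on its spring, about 4 mm for each newton, at most 30 mm.
- bottle_tall: Bystander: green capped bottle, 60 mm across, 105 mm tall; origin at the centre of its underside. Leave it.
- bottle_short: Bystander: green capped bottle, 52 mm across, 75 mm tall; origin at the centre of its underside. Leave it.
- mortar: Bystander: white ceramic mortar bowl, 100 mm across, 55 mm tall; origin at the centre of its underside. Leave it.
- tub: Bystander: white plastic tub with lid, 66 mm across, 70 mm tall; origin at the centre of its underside. Leave it.
Mind the look-alikes: they are no part of the job. Leave any blue or yellow look-alike of the rack alone.

How it is judged:
By the outcome, as a careful person would: the job done as asked, in the order asked, and still so for the second after the job is handed in, with the robot touching nothing.
It also fails if it takes over 72 s, if anything falls off the work surface, if the arm or the gripper's body presses on something with over 40 N, if the wrist force passes 120 N, or if a joint passes its speed limit or range.

## Robot

A 6-joint arm with a two-finger parallel gripper is mounted at the origin on the work surface. World frame = base frame: x ahead of the robot, y to its left, z up, the work surface at z = 0. Lengths are in m, angles in rad, forces in N, time in s.
With the tool pointing down it reaches from about 0.35 to 0.975 m from the base axis. Payload 17.4 kg.
Tool frame: the origin (TCP) lies between the finger pads; the fingertips stand 11 mm ahead of it and the grasp point (between the pads) lies 8 mm behind it; z points along the fingers, y is the line along which they close (so a half turn about z gives the same grasp; the last joint's range is limited). The gripper opens to 85 mm and grips with 20 to 120 N. Pads are 22 mm wide; open, the fingers measure 114 mm over their backs; the gripper's body (76 mm by 85 mm) begins 54 mm behind the grasp point. The pads swing forward as they close: fully open they stand 13 mm farther back than shut.
Start: joints at [1.142, 0.116, 1.442, -0, 1.584, -0.038], TCP at [0.257, 0.624, 0.207] pointing down, gripper open.
Joint ranges: [-2.83, 2.83], [-0.83, 2.19], [0.07, 2.5], [-1.14, 4.28], [0.01, 3], [-2.97, 2.97]. Speed limits (rad/s): [1.89, 1.89, 2.22, 3.14, 3.14, 3.14].

## Interface

Orientations are given as a 3x3 rotation matrix whose columns are the frame's x, y, z axes.
In Python, from rig import robot, vision gives the robot as it stands.
- The arm moves only by the tool arm_command, never from a script. Its argument "increments" is a list of rows, each a list of 3 entries, a list of its own where there are three numbers: the shift along the tool's x, y, z in m, then the turn about the tool's z in rad, then the closure, from 0 (fully open) to 1 (shut). In form: [[[x, y, z], yaw, jaw], ...]. A call has 1 to 5 rows; each row is the pose to reach, as a shift and turn from the pose commanded when the call began, along the tool's axes at that moment; what a row does not reach only later rows make up. A row lasts 1/8 s, in which the tool goes at most 62.5 mm and 10.7 degrees, less where a joint would pass 70% of its speed; a pose out of reach is approached as far as the arm can. A call with a gripper value outside its range is refused whole. The fingers move at their own pace and stop on an object; the grip force is fixed at half the most. Time passes only in rows, so rows that repeat a pose let the fingers close. It gives the time, the measured TCP pose, the force, the opening and the grip force at its end, in the units of the state.
- robot.observe(): the state, without advancing time (a new reading comes with each control period).
- vision.camera(name): name is "scene" or "side" or "wrist"; returns the picture (384x512x3 uint8, blue, green, red); there is no depth.
- vision.camera_info(name): a dict with "fx", "fy", "cx", "cy" (pixels), "eye" and "rotation" of the camera in the world. Camera axes: x right, y down, z forward; pixel columns grow to the right and rows downward; lengths in m; the calibration is good to about 2 mm. A picture is of the moment at which its call begins: read the wrist's pose just before it. camera_info takes no time and is no camera call; for the wrist camera it gives the pose at the moment of the call.
- robot.hand_in(): hands the job in; it is judged then, once.
The state is a dict: "clock": time; "joint_positions": joint angles; "joint_vel": joint speeds; "effort": joint torques, N m; "ee_pos": TCP position; "orientation": TCP orientation; "contact_force": force on the tool from outside, world axes, zero at the start; "moment": the same for the moment, N m; "gripper_width": finger opening in m; "finger_force": force on a finger pad.
Only numpy, scipy, OpenCV 4.12 (cv2) and the standard library are available. Lean on these libraries where they do the work, as an engineer would, in place of code of your own. Each camera call takes 0.05 s, during which the arm holds its last target. There are 200 camera calls.

## Working session

There is one attempt and no reset: what is moved stays moved. The work goes in short steps, Python scripts to look and compute and a tool call to move; the robot and the scene stay as the last step left them, time stands still between calls to the robot, and variables do not carry over. Pictures are saved under pics/ and viewed, at most 10 in all, crops included, and the job is handed in when it is done.

Besides the shell and the picture viewer there is one more tool, called after "Request:" as name(argument=value, ...) on one line, values as JSON. arm_command: Moves the arm, as the interface text tells. Its arguments: {"type":"object","properties":{"increments":{"type":"array"}},"required":["increments"]}

```bash
ls; mkdir -p pics; python3 - <<'E'
from rig import robot, vision
import cv2, numpy as np
o=robot.observe(); print(o)
for n in ("scene","side"):
    im=vision.camera(n); cv2.imwrite(f"pics/{n}0.png",im)
    print(n,vision.camera_info(n))
a=cv2.imread("pics/scene0.png");b=cv2.imread("pics/side0.png")
cv2.imwrite("pics/scene0b.png",cv2.resize(a,(800,600),interpolation=cv2.INTER_CUBIC))
cv2.imwrite("pics/side0b.png",cv2.resize(b,(800,600),interpolation=cv2.INTER_CUBIC))
E
```

```text
pics
{'clock': 0.0, 'joint_positions': array([ 1.14222597e+00,  1.16487166e-01,  1.44229128e+00, -6.23288861e-06,
        1.58400002e+00, -3.78231239e-02]), 'joint_vel': array([-0.00048966,  0.00210335, -0.00019089, -0.00131511, -0.00169761,
       -0.00114654]), 'effort': array([-4.21339893e-03, -7.31941438e+01, -6.32523608e+01, -2.37745808e-04,
        5.83128785e-03,  3.84242526e-05]), 'ee_pos': array([0.25702304, 0.6239035 , 0.20644524]), 'orientation': array([[-9.24624672e-01,  3.80879218e-01, -4.87122120e-04],
       [ 3.80879528e-01,  9.24624041e-01, -1.08116220e-03],
       [ 3.86126108e-05, -1.18520408e-03, -9.99999297e-01]]), 'contact_force': array([-0.39889939, -0.5968482 , -0.43801171]), 'moment': array([ 0.00632756,  0.04578237, -0.05268764]), 'finger_force': 0.0, 'gripper_width': 0.08512567848631107}
scene {'fx': 423.38428814460497, 'fy': 423.38428814460497, 'cx': 253.3354205687812, 'cy': 189.18861032239084, 'eye': array([ 0.94335051, -0.53221921,  1.0867654 ]), 'rotation': array([[ 0.76766786,  0.5270171 , -0.36460806],
       [ 0.64068529, -0.61833344,  0.45517702],
       [ 0.01443672, -0.58302379, -0.81232681]])}
side {'fx': 374.75942079229515, 'fy': 374.75942079229515, 'cx': 259.75962910434833, 'cy': 198.30516980839533, 'eye': array([ 0.06225333, -0.78417982,  0.67782379]), 'rotation': array([[ 0.85720999, -0.27215019,  0.43717881],
       [-0.51494012, -0.44431763,  0.73308834],
       [-0.00526388, -0.85353156, -0.52101456]])}
```

View pics/scene0b.png

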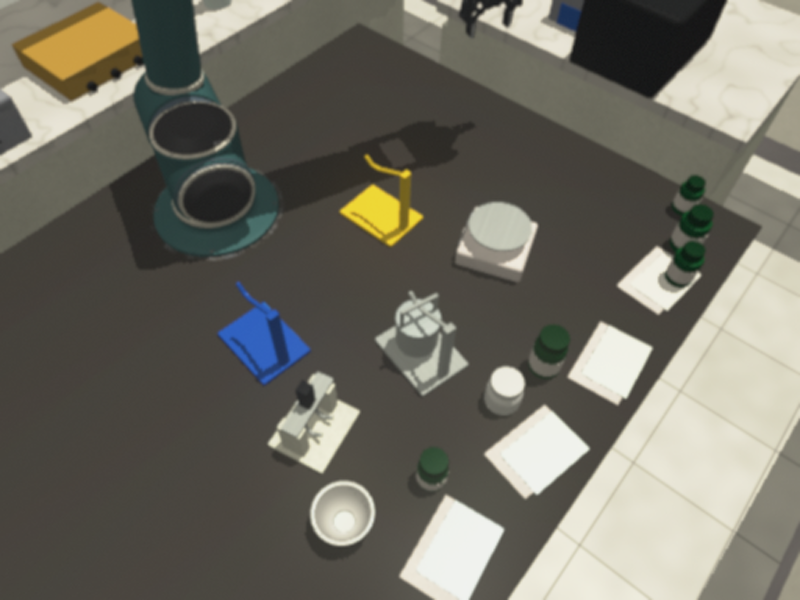

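View pics/side0b.png

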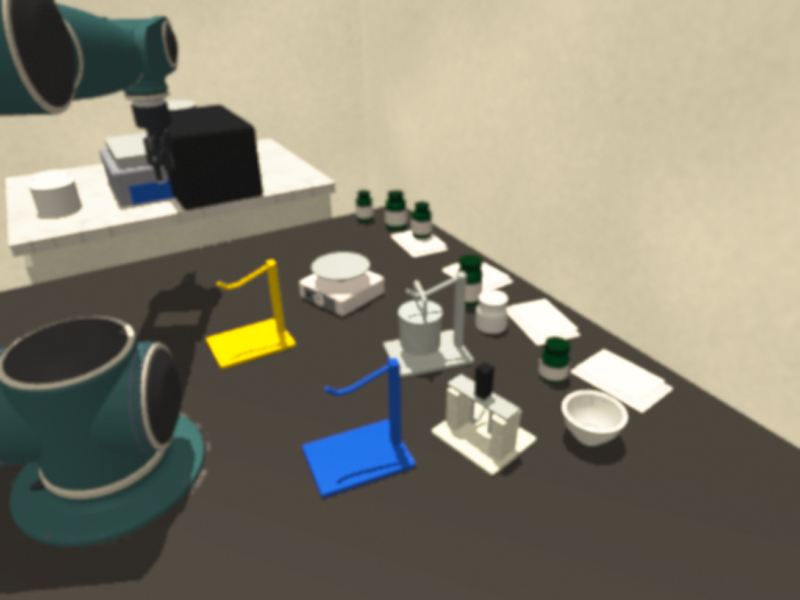

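The scene shows the lifter on its stand at about (315,420), the steel rack with the canister at (420,340), the scale pan at (500,228), and blue and yellow look-alike racks. The side view shows the same things. I'll take coarse positions from these picks.

```bash
cat > h.py <<'E'
import numpy as np, cv2
from rig import robot, vision
def ray(info,p):
    d=info["rotation"]@np.array([(p[0]-info["cx"])/info["fx"],(p[1]-info["cy"])/info["fy"],1]); return np.array(info["eye"]),d
def onz(info,p,z):
    e,d=ray(info,p); return e+d*(z-e[2])/d[2]
def tri(i1,p1,i2,p2):
    a,d=ray(i1,p1);b,f=ray(i2,p2)
    s=np.linalg.lstsq(np.c_[d,-f],b-a,rcond=None)[0]; P,Q=a+s[0]*d,b+s[1]*f
    return (P+Q)/2,np.linalg.norm(P-Q)
E
python3 - <<'E'
from h import *
np.set_printoptions(precision=3,suppress=True)
S=vision.camera_info("scene");D=vision.camera_info("side");k=0.64
for n,p,z in [("rackc1",(375,343),.01),("rackc front",(425,390),.01),("rackc right",(467,362),.01),("stand l",(269,437),.0),("stand b",(320,470),.0),("stand r",(359,412),.0),("pan",(498,228),.078),("houseBL",(457,263),.042),("houseBR",(518,278),.042),("houseR",(537,235),.042),("mortar",(342,513),.05),("short",(433,460),.07),("tub",(506,380),.07),("tall",(553,340),.1),("yellow post top",(405,172),.17),("blue",(273,312),.17),("pan lift",(330,380),.09),("plate l",(285,432),.091),("upright top",(446,325),.17)]:
    print(n,onz(S,(p[0]*k,p[1]*k),z))
for n,p,q in [("handle top",(320,380),(486,368)),("upr top",(447,325),(460,276)),("pan",(498,228),(341,265)),("pegtip",(402,300),(419,285))]:
    print(n,*tri(S,(p[0]*k,p[1]*k),D,(q[0]*k,q[1]*k)))
E
```

```text
rackc1 [ 0.501 -0.04   0.01 ]
rackc front [ 0.636 -0.057  0.01 ]
rackc right [0.66 0.04 0.01]
stand l [ 0.482 -0.301  0.   ]
stand b [ 0.591 -0.287  0.   ]
stand r [ 0.57  -0.163  0.   ]
pan [0.54  0.298 0.078]
houseBL [0.516 0.196 0.042]
houseBR [0.632 0.244 0.042]
houseR [0.599 0.364 0.042]
mortar [ 0.681 -0.326  0.05 ]
short [ 0.741 -0.173  0.07 ]
tub [0.748 0.023 0.07 ]
tall [0.772 0.126 0.1  ]
yellow post top [0.353 0.223 0.17 ]
blue [ 0.397 -0.178  0.17 ]
pan lift [ 0.524 -0.181  0.09 ]
plate l [ 0.534 -0.298  0.091]
upright top [ 0.633 -0.011  0.17 ]
handle top [ 0.536 -0.216  0.133] 0.019704616879354066
upr top [ 0.636 -0.012  0.169] 0.006781622969213063
pan [0.54  0.298 0.079] 0.0024264770292344202
pegtip [ 0.547 -0.02   0.176] 0.0036503331846211005
```

```bash
cat >> h.py <<'E'
np.set_printoptions(precision=4,suppress=True)
def go(target,yawdir=None):
    """shift in tool axes to target TCP; turn so that tool y points along world angle yawdir (deg, mod 180)"""
    o=robot.observe();R=o["orientation"]; s=R.T@(np.array(target)-o["ee_pos"])
    t=None
    if yawdir is not None:
        a=np.degrees(np.arctan2(R[1,1],R[0,1])); d=(yawdir-a+90)%180-90; t=np.radians(-d)
    print("clock",o["clock"],"tcp",o["ee_pos"],"yang",np.degrees(np.arctan2(R[1,1],R[0,1])).round(2),"z",R[:,2],"shift",s,"turn",t,"q6",o["joint_positions"][5],"F",o["contact_force"],"w",o["gripper_width"],o["finger_force"])
E
python3 - <<'E'
from h import *
o=robot.observe();W=vision.camera_info("wrist");R=o["orientation"]
print(R.T@(W["eye"]-o["ee_pos"]),R.T@W["rotation"],W)
go([.45,-.2,.34],8)
E
```

```text
[ 0.0855  0.0004 -0.1666] [[ 0.0009 -0.9454 -0.326 ]
 [ 1.      0.0012 -0.0007]
 [ 0.0011 -0.326   0.9454]] {'fx': 295.88191057131286, 'fy': 295.88191057131286, 'cx': 253.25614735026505, 'cy': 193.3119999354789, 'eye': array([0.1782, 0.657 , 0.3731]), 'rotation': array([[ 0.3801,  0.8747,  0.3007],
       [ 0.9249, -0.3587, -0.1258],
       [-0.0022,  0.326 , -0.9454]])}
clock 0.1 tcp [0.257  0.6239 0.2065] yang 67.61 z [-0.0005 -0.001  -1.    ] shift [-0.4923 -0.6884 -0.1328] turn 1.0403529338552873 q6 -0.03777803590929126 F [ 0.445   0.1087 -0.5802] w 0.08554875138757025 0.0
```

Request:
arm_command(increments=[[[-0.02,-0.03,-0.05],0,0],[[-0.05,-0.07,-0.08],0,0],[[-0.085,-0.115,-0.1],0,0],[[-0.12,-0.165,-0.12],0,0],[[-0.155,-0.215,-0.13],0,0]])

```text
clock: 0.72
ee_pos: [0.3184, 0.3656, 0.3378]
orientation: [[-0.925, 0.38, 0.001], [0.38, 0.925, 0.0], [-0.0, 0.001, -1.0]]
contact_force: [0.5, -0.2, 1.2]
gripper_width: 0.0854
finger_force: 0.0
```

Request:
arm_command(increments=[[[-0.035,-0.05,0],0,0],[[-0.07,-0.1,0],0,0],[[-0.105,-0.15,0],0,0],[[-0.14,-0.2,0],0,0],[[-0.17,-0.24,0],0,0]])

```text
clock: 1.35
ee_pos: [0.3839, 0.0785, 0.337]
orientation: [[-0.924, 0.381, 0.001], [0.381, 0.924, -0.0], [-0.001, 0.0, -1.0]]
contact_force: [0.7, 1.1, -1.0]
gripper_width: 0.0856
finger_force: 0.0
```

Request:
arm_command(increments=[[[-0.035,-0.05,0],0.18,0],[[-0.07,-0.1,0],0.36,0],[[-0.105,-0.15,0],0.54,0],[[-0.14,-0.2,0],0.72,0],[[-0.165,-0.235,0],0.88,0]])

```text
clock: 1.98
ee_pos: [0.447, -0.202, 0.3366]
orientation: [[-0.289, 0.957, -0.001], [0.957, 0.289, 0.0], [0.0, -0.001, -1.0]]
contact_force: [0.1, 0.1, 0.4]
gripper_width: 0.0852
finger_force: 0.0
```

```bash
python3 - <<'E'
from h import *
go([.5,-.22,.34],8)
im=vision.camera("wrist");W=vision.camera_info("wrist")
cv2.imwrite("pics/w1.png",im);np.savez("w1.npz",**W)
cv2.imwrite("pics/w1b.png",cv2.resize(im,(800,600),interpolation=cv2.INTER_CUBIC))
E
```

```text
clock 1.975 tcp [ 0.447  -0.202   0.3366] yang 16.78 z [-0.0006  0.0002 -1.    ] shift [-0.0325  0.0456 -0.0035] turn 0.1531658940186122 q6 -0.7692729544290005 F [0.1174 0.1227 0.4173] w 0.08523813400781421 0.0
```

View pics/w1b.png

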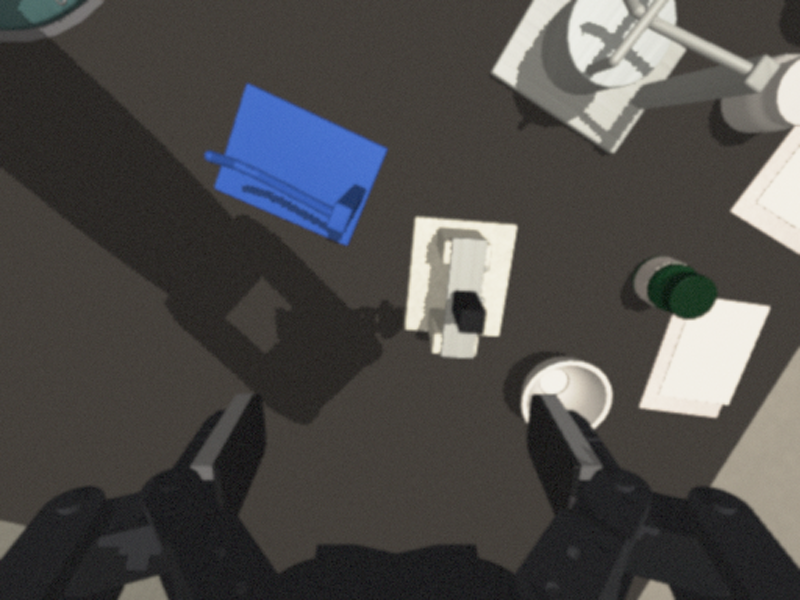

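The stand base spans (405–517, 216–335), with the lifter plate from (465,238) to (458,357) and the black handle top near (467,305). The rack base and canister are at top right.

```bash
python3 - <<'E'
from h import *
W=dict(np.load("w1.npz"));k=.64
P=lambda l,z:print(np.array([onz(W,(x*k,y*k),z) for x,y in l])[:,:2])
print("stand base");P([(415,216),(517,224),(499,335),(405,329)],.003)
print("plate");P([(443,237),(488,240),(477,358),(440,357)],.091)
print("rack");P([(492,72),(613,153),(540,-10)],.01)
im=cv2.imread("pics/w1.png")
m=(im.max(2)<28).astype(np.uint8);m[:120]=0;m[235:]=0;m[:,:280]=0;m[:,325:]=0
ys,xs=np.nonzero(m);print(xs.min(),xs.max(),ys.min(),ys.max(),len(xs))
c=cv2.resize(im[125:240,250:340],None,fx=5,fy=5,interpolation=cv2.INTER_CUBIC)
cv2.imwrite("pics/w1c.png",c)
E
```

```text
stand base
[[ 0.4629 -0.1896]
 [ 0.571  -0.1669]
 [ 0.5978 -0.2944]
 [ 0.4901 -0.3181]]
plate
[[ 0.4855 -0.1888]
 [ 0.5251 -0.18  ]
 [ 0.5549 -0.2933]
 [ 0.5197 -0.3025]]
rack
[[ 0.493  -0.0365]
 [ 0.6361 -0.0718]
 [ 0.5116  0.0394]]
291 306 188 203 63
```

View pics/w1c.png

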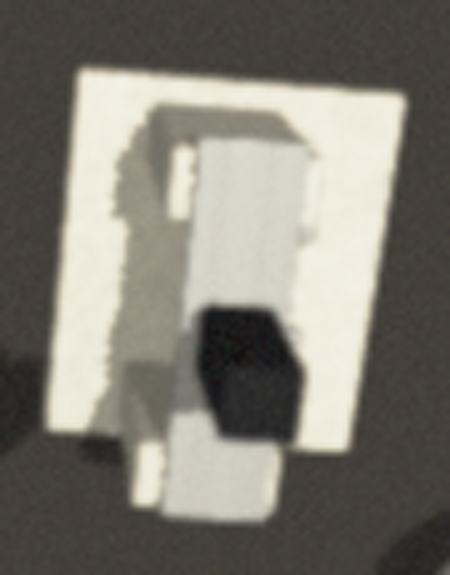

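The crop shows the plate corners at (197,138), (310,140), (268,521) and (163,517), and the handle top face at (222,370), (302,368), (298,440) and (225,437).

```bash
python3 - <<'E'
from h import *
W=dict(np.load("w1.npz"))
def P(l,z):
    a=np.array([onz(W,(x/5+250-.4,y/5+125-.4),z) for x,y in l])[:,:2];print(a,a.mean(0))
    for i in (0,1,2,3):
        d=a[(i+1)%4]-a[i];print(np.linalg.norm(d),np.degrees(np.arctan2(d[1],d[0])))
P([(197,138),(310,140),(268,521),(163,517)],.091)
P([(222,370),(302,368),(298,440),(225,437)],.146)
P([(78,68),(406,95),(351,452),(45,430)],.003)
go([.5234,-.24,.25],12)
E
```

```text
[[ 0.4931 -0.1873]
 [ 0.5237 -0.179 ]
 [ 0.5517 -0.2937]
 [ 0.5204 -0.3015]] [ 0.5222 -0.2404]
0.0317215728055815 15.280738486214453
0.11809989486081707 -76.28493093132525
0.03225526366370681 -166.06084444462556
0.11736059460611109 103.44885747182032
[[ 0.509  -0.2339]
 [ 0.5284 -0.2277]
 [ 0.5342 -0.2467]
 [ 0.5157 -0.2513]] [ 0.5218 -0.2399]
0.020459288552778045 17.853128185508695
0.019953192912412897 -73.12710928915563
0.01906191741626529 -166.20752079372204
0.018633179880177906 111.24945291249819
[[ 0.4622 -0.1897]
 [ 0.571  -0.1674]
 [ 0.599  -0.2953]
 [ 0.4891 -0.3185]] [ 0.5303 -0.2427]
0.11106960590022026 11.624312543367862
0.13097150414873693 -77.6394544622755
0.11237821589865986 -168.10483535961984
0.1314924670894285 101.78794953868204
clock 2.025 tcp [ 0.4476 -0.205   0.3355] yang 16.23 z [-0.002  -0.0004 -1.    ] shift [-0.0548  0.0632  0.0854] turn 0.07384089153685151 q6 -0.7641439988128149 F [-1.5945 -1.4793 -2.8217] w 0.08550176710906184 0.0
```

Request:
arm_command(increments=[[[-0.028,0.032,0.03],0.056,0],[[-0.055,0.063,0.05],0.056,0],[[-0.055,0.063,0.085],0.056,0],[[-0.055,0.063,0.085],0.056,0]])

```text
clock: 2.52
ee_pos: [0.5228, -0.233, 0.2491]
orientation: [[-0.242, 0.97, -0.005], [0.97, 0.242, 0.002], [0.003, -0.004, -1.0]]
contact_force: [-0.5, 0.3, 0.2]
gripper_width: 0.0856
finger_force: 0.0
```

```bash
python3 - <<'E'
from h import *
go([.522,-.24,.113],13)
im=vision.camera("wrist");cv2.imwrite("pics/w2.png",im);np.savez("w2.npz",**vision.camera_info("wrist"))
cv2.imwrite("pics/w2b.png",cv2.resize(im,(800,600)))
E
```

```text
clock 2.525 tcp [ 0.5228 -0.233   0.2491] yang 13.99 z [-0.0045  0.0023 -1.    ] shift [-0.007  -0.002   0.1361] turn 0.017302658365969305 q6 -0.7079815641770023 F [-0.5163  0.2638  0.2263] w 0.08559633278747787 0.0
```

View pics/w2b.png

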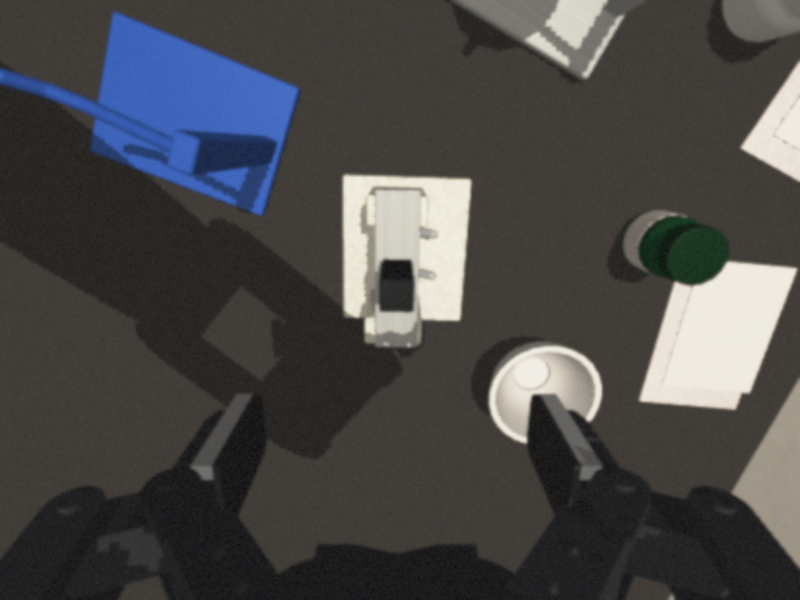

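The plate is square to the tool, with the handle centred at column 397, and both prongs point right. Descending and gripping.

Request:
arm_command(increments=[[[-0.006,-0.001,0.04],0.012,0],[[-0.006,-0.001,0.08],0.012,0],[[-0.006,-0.001,0.11],0.012,0],[[-0.006,-0.001,0.127],0.012,0],[[-0.006,-0.001,0.136],0.012,0]])

```text
clock: 3.2
ee_pos: [0.5244, -0.2396, 0.1169]
orientation: [[-0.23, 0.973, 0.001], [0.973, 0.23, -0.001], [-0.001, 0.001, -1.0]]
contact_force: [0.9, -0.6, 0.2]
gripper_width: 0.0854
finger_force: 0.0
```

```bash
python3 - <<'E'
from h import *
go([.522,-.24,.113],13)
W=dict(np.load("w2.npz"));k=.64
a=np.array([onz(W,(x*k,y*k),.091) for x,y in [(374,188),(418,190),(421,347),(375,346)]]);print(a,a.mean(0))
E
```

```text
clock 3.2 tcp [ 0.5244 -0.2396  0.1169] yang 13.3 z [ 0.0011 -0.0006 -1.    ] shift [ 0.0002 -0.0024  0.0039] turn 0.005231251867062866 q6 -0.7050000403722284 F [ 0.8996 -0.596   0.2051] w 0.08538466186381523 0.0
[[ 0.4939 -0.1832  0.091 ]
 [ 0.5237 -0.1771  0.091 ]
 [ 0.5566 -0.2913  0.091 ]
 [ 0.5218 -0.2991  0.091 ]] [ 0.524  -0.2377  0.091 ]
```

Request:
arm_command(increments=[[[0,0,0.003],0,0.3],[[0,0,0.003],0,0.6],[[0,0,0.003],0,0.8],[[0,0,0.003],0,1],[[0,0,0.003],0,1]])

```text
clock: 3.82
ee_pos: [0.5243, -0.2397, 0.1139]
orientation: [[-0.23, 0.973, 0.001], [0.973, 0.23, -0.001], [-0.001, 0.001, -1.0]]
contact_force: [-1.8, -0.2, 5.7]
gripper_width: 0.0198
finger_force: 59.5
```

Request:
arm_command(increments=[[[0,0,0],0,1],[[0,0,0],0,1],[[0,0,0],0,1]])

```text
clock: 4.2
ee_pos: [0.5243, -0.2397, 0.114]
orientation: [[-0.23, 0.973, 0.001], [0.973, 0.23, -0.001], [-0.001, 0.001, -1.0]]
contact_force: [-1.4, 0.2, 7.2]
gripper_width: 0.0199
finger_force: 59.5
```

```bash
python3 - <<'E'
from h import *
go([.522,-.24,.113],13)
E
```

```text
clock 4.2 tcp [ 0.5243 -0.2397  0.114 ] yang 13.29 z [ 0.001  -0.0006 -1.    ] shift [ 0.0002 -0.0023  0.001 ] turn 0.005098508378076478 q6 -0.7049447876125269 F [-1.3701  0.1632  7.2358] w 0.019893491444281562 59.51360464096069
```

Request:
arm_command(increments=[[[0,0,-0.01],0,1],[[0,0,-0.04],0,1],[[0,0,-0.09],0,1],[[0,0,-0.14],0,1],[[0,0,-0.19],0,1]])

```text
clock: 4.82
ee_pos: [0.5238, -0.2393, 0.3051]
orientation: [[-0.23, 0.973, 0.0], [0.973, 0.23, -0.0], [-0.0, 0.0, -1.0]]
contact_force: [0.1, -0.4, -2.7]
gripper_width: 0.0196
finger_force: 59.1
```

Request:
arm_command(increments=[[[0.03,-0.01,-0.03],0,1],[[0.07,-0.02,-0.05],0,1],[[0.11,-0.03,-0.06],0.1,1],[[0.14,-0.04,-0.06],0.2,1],[[0.14,-0.04,-0.06],0.4,1]])

```text
clock: 5.45
ee_pos: [0.452, -0.1109, 0.3644]
orientation: [[0.158, 0.987, 0.002], [0.987, -0.158, -0.0], [-0.0, 0.002, -1.0]]
contact_force: [-0.9, 0.5, -2.1]
gripper_width: 0.0197
finger_force: 59.2
```

```bash
python3 - <<'E'
from h import *
im=vision.camera("wrist");go([.46,-.11,.36],-11);W=vision.camera_info("wrist")
cv2.imwrite("pics/w3.png",im);np.savez("w3.npz",**W)
cv2.imwrite("pics/w3b.png",cv2.resize(im,(800,600),interpolation=cv2.INTER_CUBIC))
E
```

```text
clock 5.5 tcp [ 0.4524 -0.1116  0.364 ] yang -9.76 z [ 0.0014 -0.0004 -1.    ] shift [0.0029 0.0072 0.004 ] turn 0.021565405204849248 q6 -0.1262134153159874 F [ 0.4561 -0.0235 -2.8301] w 0.020052497678061273 59.1901034116745
```

View pics/w3b.png

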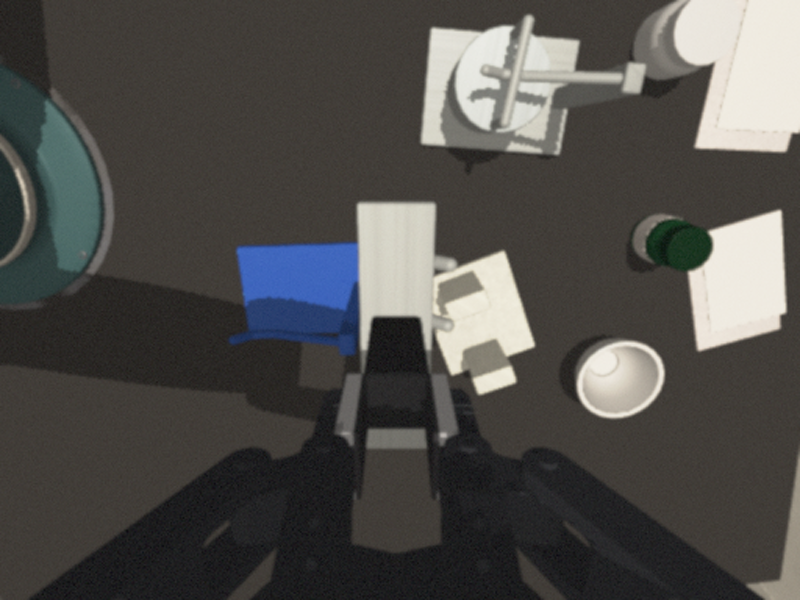

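The bar runs from (529,20) to (502,122) and the peg from (487,70) to the upright at (633,78). The hook tips are at (455,265) and (449,324).

```bash
python3 - <<'E'
from h import *
W=dict(np.load("w3.npz"));k=.64
def P(n,l,z):
    a=np.array([onz(W,(x*k,y*k),z) for x,y in l])[:,:2];d=a[1]-a[0]
    print(n,a.tolist(),"mid",a.mean(0),"len",np.linalg.norm(d),"ang",np.degrees(np.arctan2(d[1],d[0])))
P("bar",[(502,122),(529,20)],.147)
P("lid",[(456,80),(552,80)],.105)
P("peg tip,upr",[(488,70),(515,76)],.147)
P("upr",[(624,78),(644,78)],.17)
P("base",[(430,28),(579,40)],.01);P("base",[(421,145),(560,154)],.01);P("base",[(421,145),(430,28)],.01);P("base",[(560,154),(579,40)],.01)
o=robot.observe();R=o["orientation"];T=o["ee_pos"]
for p in [(455,265),(449,324)]: print("tips tool",R.T@(onz(W,(p[0]*k,p[1]*k),T[2]-.029-.054)-T))
for p in [(358,204),(436,204)]: print("plate tool",R.T@(onz(W,(p[0]*k,p[1]*k),T[2]-.023)-T))
E
```

```text
bar [[0.549275791742905, -0.027241997482192092], [0.5751159493118337, 0.03832503375644365]] mid [0.5622 0.0055] len 0.07047516817032295 ang 68.49045613532822
lid [[0.5237002015516896, 0.011973975024444878], [0.6027987073954078, -0.0015521755565065347]] mid [0.5632 0.0052] len 0.08024668451872193 ang -9.703937954857023
peg tip,upr [[0.5423813284983978, 0.010751130270882297], [0.5619563115800797, 0.003281386772194781]] mid [0.5522 0.007 ] len 0.02095177869738792 ang -20.886675410667525
upr [[0.6320650632001926, -0.012864015001557266], [0.6460211519100423, -0.015250474250088006]] mid [ 0.639  -0.0141] len 0.014158658122226518 ang -9.703595214834964
base [[0.5173553133005593, 0.07151871710844337], [0.6622511924029506, 0.03610764379795331]] mid [0.5898 0.0538] len 0.14916018199860076 ang -13.73331330611475
base [[0.4920252218152665, -0.035292461128300576], [0.6377026590943063, -0.0695137744591355]] mid [ 0.5649 -0.0524] len 0.1496429551241079 ang -13.219748784558492
base [[0.4920252218152665, -0.035292461128300576], [0.5173553133005593, 0.07151871710844337]] mid [0.5047 0.0181] len 0.10977359122746594 ang 76.65885695099101
base [[0.6377026590943063, -0.0695137744591355], [0.6622511924029506, 0.03610764379795331]] mid [ 0.65   -0.0167] len 0.10843668420900977 ang 76.9156141940096
tips tool [0.0202 0.0316 0.083 ]
tips tool [-0.015   0.0296  0.083 ]
plate tool [ 0.0611 -0.0166  0.023 ]
plate tool [0.0611 0.0149 0.023 ]
```

```bash
python3 - <<'E'
from h import *
go([.4927,.0304,.30],-21.5)
E
```

```text
clock 5.5 tcp [ 0.4524 -0.1116  0.364 ] yang -9.76 z [ 0.0014 -0.0004 -1.    ] shift [0.1468 0.0156 0.064 ] turn 0.20482497666425384 q6 -0.1262134153159874 F [ 0.4561 -0.0235 -2.8301] w 0.020052497678061273 59.1901034116745
```

Request:
arm_command(increments=[[[0.04,0.005,0.01],0.1,1],[[0.09,0.01,0.03],0.205,1],[[0.13,0.015,0.05],0.205,1],[[0.147,0.016,0.064],0.205,1],[[0.147,0.016,0.064],0.205,1]])

```text
clock: 6.12
ee_pos: [0.4913, 0.0307, 0.2981]
orientation: [[0.35, 0.937, -0.002], [0.937, -0.35, -0.0], [-0.001, -0.002, -1.0]]
contact_force: [-0.4, -0.5, -2.2]
gripper_width: 0.0197
finger_force: 59.2
```

```bash
python3 - <<'E'
from h import *
go([.4927,.0304,.213],-21.5)
im=vision.camera("wrist");W=vision.camera_info("wrist")
cv2.imwrite("pics/w4.png",im);np.savez("w4.npz",**W)
cv2.imwrite("pics/w4b.png",cv2.resize(im,(800,600),interpolation=cv2.INTER_CUBIC))
E
```

```text
clock 6.125 tcp [0.4913 0.0307 0.2981] yang -20.48 z [-0.0019 -0.0001 -1.    ] shift [0.0003 0.0015 0.0851] turn 0.017754254862630967 q6 0.36811878141428633 F [-0.444  -0.5166 -2.2345] w 0.019693752562580682 59.17460918426514
```

View pics/w4b.png

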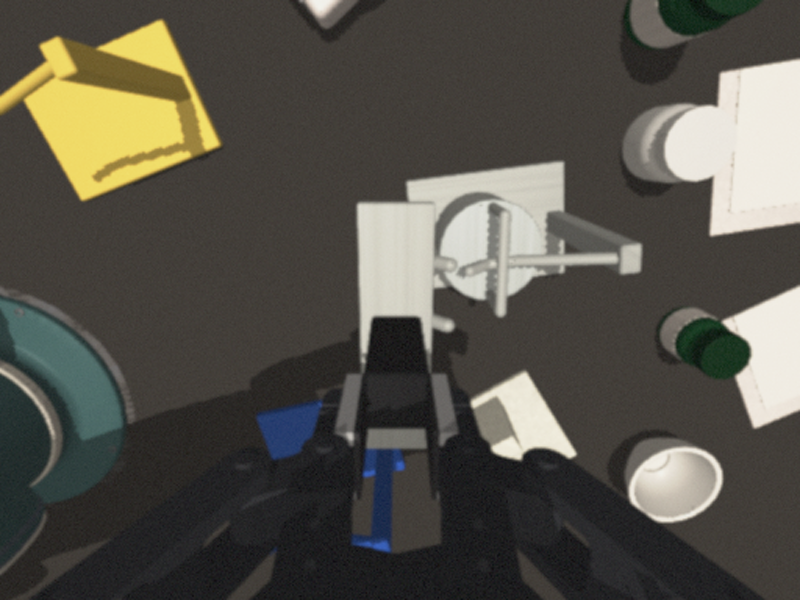

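The bar runs from (502,207) to (500,315) and is parallel to the hook plate. The peg tip is at (460,272).

```bash
python3 - <<'E'
from h import *
W=dict(np.load("w4.npz"));k=.64
a=np.array([onz(W,(x*k,y*k),.147) for x,y in [(500,315),(502,207)]]);d=a[1]-a[0];m=a.mean(0)
th=np.arctan2(d[1],d[0]);print(a,m,np.linalg.norm(d),np.degrees(th)-90)
o=robot.observe();R=o["orientation"];print("bar in tool",R.T@(m-o["ee_pos"]))
E
```

```text
[[ 0.5495 -0.03    0.147 ]
 [ 0.5728  0.0451  0.147 ]] [0.5612 0.0076 0.147 ] 0.07870019147848362 -17.271685710694072
bar in tool [0.0035 0.0732 0.152 ]
```

Request:
arm_command(increments=[[[0,0,0.03],0.01,1],[[0,0,0.06],0.01,1],[[0,0,0.078],0.01,1],[[0,0,0.085],0.01,1],[[0,0,0.085],0.01,1]])

```text
clock: 6.8
ee_pos: [0.4917, 0.03, 0.2147]
orientation: [[0.362, 0.932, 0.001], [0.932, -0.362, -0.0], [0.0, 0.001, -1.0]]
contact_force: [-0.2, -0.4, -2.8]
gripper_width: 0.0199
finger_force: 59.2
```

```bash
python3 - <<'E'
from h import *
go([.5485,.0084,.213],-21.5)
im=vision.camera("side");cv2.imwrite("pics/s5.png",cv2.resize(im[140:270,200:340],None,fx=4,fy=4,interpolation=cv2.INTER_CUBIC))
E
```

```text
clock 6.8 tcp [0.4917 0.03   0.2147] yang -21.24 z [ 0.0006 -0.     -1.    ] shift [0.0005 0.0608 0.0017] turn 0.004540369969238746 q6 0.379879913044124 F [-0.2357 -0.4039 -2.817 ] w 0.019925263095111244 59.16757643222809
```

View pics/s5.png

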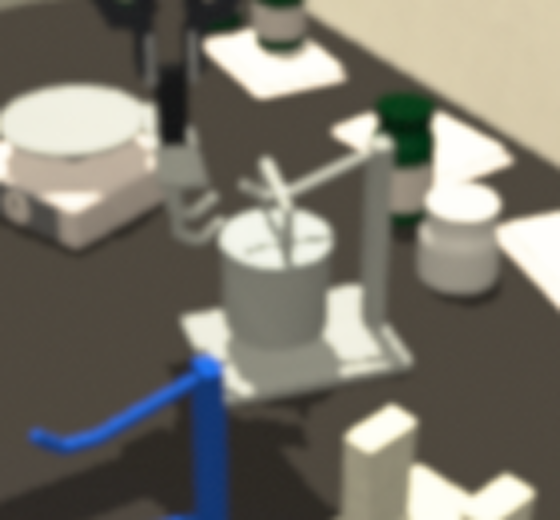

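The hook is in front of the canister, its tips level with the gap between lid and bar (crop (205,220)). Advancing.

Request:
arm_command(increments=[[[0,0.012,0.001],-0.04,1],[[0,0.026,0.001],-0.04,1],[[0,0.04,0.001],-0.04,1],[[0,0.052,0.001],-0.04,1],[[0,0.059,0.001],-0.04,1]])

```text
clock: 7.48
ee_pos: [0.5472, 0.0086, 0.2129]
orientation: [[0.325, 0.946, -0.0], [0.946, -0.325, 0.0], [-0.0, -0.0, -1.0]]
contact_force: [-0.2, -0.9, -3.5]
gripper_width: 0.02
finger_force: 59.2
```

```bash
python3 - <<'E'
from h import *
go([.5485,.0084,.213],-19)
im=vision.camera("side");cv2.imwrite("pics/s6.png",cv2.resize(im[150:250,220:320],None,fx=6,fy=6,interpolation=cv2.INTER_CUBIC))
E
```

```text
clock 7.475 tcp [0.5472 0.0086 0.2129] yang -18.96 z [-0.0004  0.     -1.    ] shift [ 0.0002  0.0013 -0.0001] turn 0.000635059533409588 q6 0.3001180051507303 F [-0.172  -0.8507 -3.5224] w 0.02004489346403643 59.20062303543091
```

View pics/s6.png

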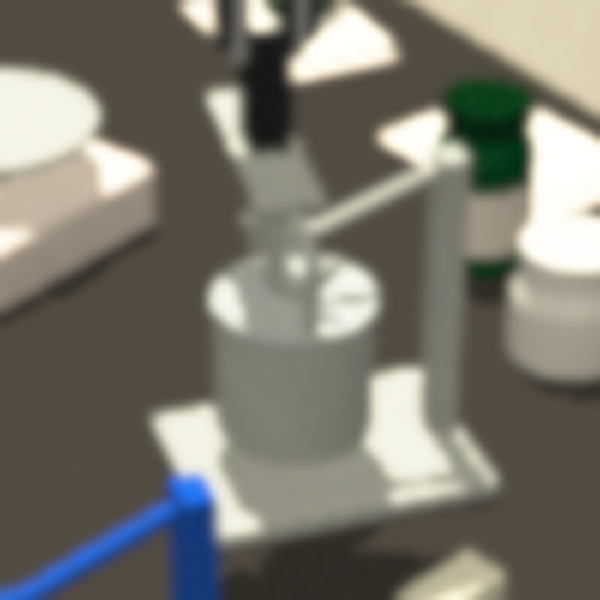

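Request:
arm_command(increments=[[[0,0,-0.008],0,1],[[0,0,-0.014],0,1],[[0,0,-0.019],0,1],[[0,0,-0.023],0,1],[[0,0,-0.026],0,1]])

```text
clock: 8.15
ee_pos: [0.5463, 0.009, 0.2389]
orientation: [[0.324, 0.946, -0.001], [0.946, -0.324, 0.0], [-0.0, -0.001, -1.0]]
contact_force: [-1.3, 0.0, -7.5]
gripper_width: 0.0199
finger_force: 59.0
```

```bash
python3 - <<'E'
from h import *
go([.5485,.0084,.253],-19);print(robot.observe()["moment"])
E
```

```text
clock 8.15 tcp [0.5463 0.009  0.2389] yang -18.93 z [-0.0007  0.     -1.    ] shift [ 0.0002  0.0023 -0.0141] turn 0.0011471900651381381 q6 0.30021192910174077 F [-1.2991  0.0106 -7.5241] w 0.019903511452362948 58.994096517562866
[-0.0336  0.071   0.019 ]
```

Request:
arm_command(increments=[[[0,0,-0.004],0,1],[[0,0,-0.008],0,1],[[0,0,-0.012],0,1],[[0,0,-0.014],0,1],[[0,0,-0.014],0,1]])

```text
clock: 8.78
ee_pos: [0.5465, 0.0089, 0.2531]
orientation: [[0.324, 0.946, 0.0], [0.946, -0.324, -0.0], [0.0, 0.0, -1.0]]
contact_force: [-0.4, -0.1, -7.4]
gripper_width: 0.0201
finger_force: 59.0
```

```bash
python3 - <<'E'
from h import *
go([.5463-.1*.973,.009+.1*.232,.253],-19)
im=vision.camera("side");cv2.imwrite("pics/s7.png",cv2.resize(im[140:250,210:320],None,fx=5.4,fy=5.4,interpolation=cv2.INTER_CUBIC))
E
```

```text
clock 8.775 tcp [0.5465 0.0089 0.2531] yang -18.93 z [ 0.0002 -0.     -1.    ] shift [-0.0096 -0.0998  0.0001] turn 0.0011553150533438708 q6 0.3001652299307692 F [-0.416  -0.0755 -7.4036] w 0.02005881258900719 58.98432791233063
```

View pics/s7.png

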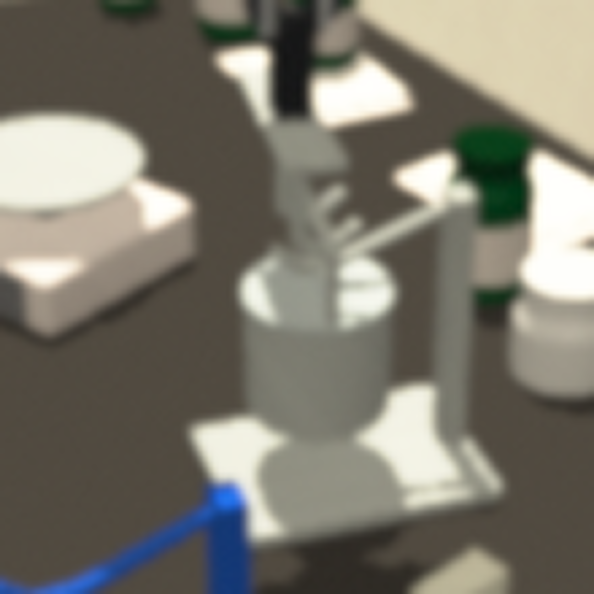

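The canister hangs on the prongs clear of the base (crop (320,350)), and the force rise of about 5 N confirms the load. Withdrawing along rack −x.

Request:
arm_command(increments=[[[0,-0.003,0],0,1],[[-0.001,-0.009,0],0,1],[[-0.002,-0.018,0],0,1],[[-0.003,-0.028,0],0,1],[[-0.004,-0.039,0],0,1]])

```text
clock: 9.45
ee_pos: [0.5075, 0.018, 0.2531]
orientation: [[0.324, 0.946, 0.0], [0.946, -0.324, 0.0], [0.0, 0.0, -1.0]]
contact_force: [1.1, -1.0, -8.2]
gripper_width: 0.0197
finger_force: 59.0
```

Request:
arm_command(increments=[[[-0.001,-0.011,0],0,1],[[-0.002,-0.022,0],0,1],[[-0.003,-0.033,0],0,1],[[-0.004,-0.041,0],0,1],[[-0.005,-0.046,0],0,1]])

```text
clock: 10.07
ee_pos: [0.4627, 0.0281, 0.2531]
orientation: [[0.324, 0.946, 0.0], [0.946, -0.324, -0.0], [0.0, 0.0, -1.0]]
contact_force: [0.3, -0.5, -7.7]
gripper_width: 0.0198
finger_force: 59.0
```

Request:
arm_command(increments=[[[0,-0.005,-0.004],0,1],[[0,-0.008,-0.014],0,1],[[0,-0.008,-0.03],0,1],[[0,-0.008,-0.048],0,1],[[0,-0.008,-0.064],0,1]])

```text
clock: 10.7
ee_pos: [0.4559, 0.0306, 0.3188]
orientation: [[0.325, 0.946, 0.001], [0.946, -0.325, -0.0], [0.0, 0.001, -1.0]]
contact_force: [0.3, 0.1, -7.9]
gripper_width: 0.02
finger_force: 59.2
```

Request:
arm_command(increments=[[[0.002,0,-0.012],0,1],[[0.006,0,-0.02],0,1],[[0.014,0,-0.024],0,1],[[0.024,0,-0.024],0,1],[[0.036,0,-0.024],0,1]])

```text
clock: 11.32
ee_pos: [0.4675, 0.0655, 0.3405]
orientation: [[0.324, 0.946, -0.001], [0.946, -0.324, -0.0], [-0.0, -0.001, -1.0]]
contact_force: [0.7, -0.7, -7.9]
gripper_width: 0.0199
finger_force: 59.2
```

```bash
python3 - <<'E'
from h import *
go([.54,.298,.33],-19)
im=vision.camera("wrist");W=vision.camera_info("wrist")
cv2.imwrite("pics/w8.png",im);np.savez("w8.npz",**W)
def proj(I,P):
    c=I["rotation"].T@(np.array(P)-I["eye"]);return np.array([I["fx"]*c[0]/c[2]+I["cx"],I["fy"]*c[1]/c[2]+I["cy"]])
for n,im,I in [("wrist",im,W),("scene",cv2.imread("pics/scene0.png"),vision.camera_info("scene")),("side",cv2.imread("pics/side0.png"),vision.camera_info("side"))]:
    p=proj(I,[.54,.298,.078]);print(n,p)
    x,y=p.astype(int)
    if not(0<x<511 and 0<y<383): continue
    print("center colour",im[y,x]," row:",im[y,max(0,x-60):x+60:4].mean(1).astype(int))
    print(" col:",im[max(0,y-60):y+60:4,x].mean(1).astype(int))
E
```

```text
clock 11.325 tcp [0.4675 0.0655 0.3405] yang -18.93 z [-0.0007 -0.     -1.    ] shift [ 0.2435 -0.0068  0.0105] turn 0.0011850890988036147 q6 0.4155672732169325 F [ 0.7399 -0.7488 -7.8998] w 0.019886285874410013 59.196948409080505
wrist [249.1625 -48.6419]
scene [318.7469 145.7952]
center colour [182 197 196]  row: [ 84 149  70  70  69  69  69  70  70  70 114 193 191 194 192 191 192 195
 193 191 192 218  67  66  67  66  65  66  66  65]
 col: [ 64  64  65  64  65  65  65  66  66  66  66 135 190 190 190 191 193 192
 192 136 140 138 104  65  70  70  70  70  70  71]
side [218.5495 170.1188]
center colour [221 235 237]  row: [ 68  69  86 132 110  71  68  68  68  68  99 228 229 229 230 231 231 231
 232 226  72  67  68  68  68  68  68  68  69  68]
 col: [191 192 191 194 193 192 190 123  68  68  68  68  68 213 231 231 231 180
 169 169 248 145 135  72  69  68  68  68  68  68]
```

```bash
cat >> h.py <<'E'
def pan(im,I,seed,z=.078):
    m=np.zeros((im.shape[0]+2,im.shape[1]+2),np.uint8)
    cv2.floodFill(cv2.GaussianBlur(im,(3,3),0),m,tuple(map(int,seed)),0,(14,)*3,(14,)*3,4|cv2.FLOODFILL_MASK_ONLY|cv2.FLOODFILL_FIXED_RANGE|(255<<8))
    m=cv2.morphologyEx(m[1:-1,1:-1],cv2.MORPH_OPEN,np.ones((3,3),np.uint8))
    c=max(cv2.findContours(m,cv2.RETR_EXTERNAL,cv2.CHAIN_APPROX_NONE)[0],key=cv2.contourArea)[:,0]
    w=np.array([onz(I,p,z)[:2] for p in c]).astype(np.float32)
    A=np.c_[2*w,np.ones(len(w))];s=np.linalg.lstsq(A,(w**2).sum(1),rcond=None)[0]
    print("circle",s[:2],"r",np.sqrt(s[2]+s[0]**2+s[1]**2),"enclosing",cv2.minEnclosingCircle(w),"n",len(w))
E
python3 - <<'E'
from h import *
pan(cv2.imread("pics/scene0.png"),vision.camera_info("scene"),(318,145))
pan(cv2.imread("pics/side0.png"),vision.camera_info("side"),(218,170))
E
```

```text
circle [0.5393 0.3061] r 0.05906969535616413 enclosing ((0.539945125579834, 0.30625614523887634), 0.06327146291732788) n 97
circle [0.5396 0.3041] r 0.053053459063908216 enclosing ((0.5390786528587341, 0.30236750841140747), 0.057816553860902786) n 70
```

Request:
arm_command(increments=[[[0.012,0,0],0,1],[[0.025,0,0],0,1],[[0.04,0,0],0,1],[[0.055,0,0],0,1],[[0.07,0,0],0,1]])

```text
clock: 12.0
ee_pos: [0.4904, 0.132, 0.341]
orientation: [[0.324, 0.946, -0.0], [0.946, -0.324, 0.0], [0.0, -0.0, -1.0]]
contact_force: [0.2, 0.2, -7.4]
gripper_width: 0.0202
finger_force: 59.2
```

```bash
python3 - <<'E'
from h import *
im=vision.camera("wrist");W=vision.camera_info("wrist");cv2.imwrite("pics/w9.png",im);np.savez("w9.npz",**W)
c=W["rotation"].T@(np.array([.54,.298,.078])-W["eye"]);p=[W["fx"]*c[0]/c[2]+W["cx"],W["fy"]*c[1]/c[2]+W["cy"]];print(p)
if p[1]>5: pan(im,W,p)
go([.54,.298,.33],-19)
E
```

```text
[np.float64(249.21643448633418), np.float64(18.579574576473192)]
circle [0.5319 0.2947] r 0.05337457841405041 enclosing ((0.5349417924880981, 0.300246924161911), 0.06846439093351364) n 276
clock 12.05 tcp [0.4907 0.1331 0.3407] yang -18.89 z [-0.0003  0.0006 -1.    ] shift [ 0.1719 -0.0067  0.0108] turn 0.00189862768385333 q6 0.5442305064599718 F [-0.4152  2.8944 -7.1389] w 0.01973438602705356 59.182326793670654
```

Request:
arm_command(increments=[[[0.012,0,0],0,1],[[0.024,0,0],0,1],[[0.036,0,0],0,1],[[0.046,0,0],0,1],[[0.052,0,0],0,1]])

```text
clock: 12.68
ee_pos: [0.5071, 0.1807, 0.3409]
orientation: [[0.324, 0.946, -0.0], [0.946, -0.324, 0.0], [0.0, -0.0, -1.0]]
contact_force: [-0.3, 0.6, -6.7]
gripper_width: 0.0203
finger_force: 59.2
```

```bash
python3 - <<'E'
from h import *
im=vision.camera("wrist");W=vision.camera_info("wrist");cv2.imwrite("pics/w10.png",im);np.savez("w10.npz",**W)
for P in ([.54,.303,.078],[.53,.32,.078],[.55,.32,.078]):
    c=W["rotation"].T@(np.array(P)-W["eye"]);p=[W["fx"]*c[0]/c[2]+W["cx"],W["fy"]*c[1]/c[2]+W["cy"]];x,y=map(int,p);print(p,im[y,x])
    pan(im,W,p)
print(im[y,130:380:8].mean(1).astype(int))
go([.54,.303,.33],-19)
E
```

```text
[np.float64(247.9618932839524), np.float64(57.910808977453144)] [208 219 220]
circle [0.537  0.3084] r 0.06276285874870784 enclosing ((0.5357144474983215, 0.30689680576324463), 0.06725940853357315) n 292
[np.float64(236.5012460033622), np.float64(47.18453679170804)] [209 219 220]
circle [0.5375 0.3096] r 0.0620069476971093 enclosing ((0.5359511971473694, 0.306893914937973), 0.06709063798189163) n 316
[np.float64(250.91615596169947), np.float64(41.70165066670913)] [214 223 223]
circle [0.5405 0.3155] r 0.05795054807310609 enclosing ((0.5359671115875244, 0.30541425943374634), 0.06885175406932831) n 407
[ 60  55  58  58  61  58  59 108 235 211 212 211 214 215 216 220 218 216
 213 214 210  61  57  58  56  53  61  58  60  60  61  60]
clock 12.725 tcp [0.5072 0.181  0.3409] yang -18.91 z [-0.0002  0.0003 -1.    ] shift [ 0.126  -0.0085  0.0109] turn 0.001536135968845327 q6 0.6254195240579838 F [ 0.2465  0.1269 -7.8571] w 0.019833382360469106 59.206833243370056
```

```bash
python3 - <<'E'
from h import *
go([.524,.3086,.295],-19)
E
```

```text
clock 12.725 tcp [0.5072 0.181  0.3409] yang -18.91 z [-0.0002  0.0003 -1.    ] shift [ 0.1261 -0.0254  0.0459] turn 0.001536135968845327 q6 0.6254195240579838 F [ 0.2465  0.1269 -7.8571] w 0.019833382360469106 59.206833243370056
```

Request:
arm_command(increments=[[[0.005,-0.001,0],0,1],[[0.015,-0.003,0],0,1],[[0.03,-0.006,0],0,1],[[0.048,-0.01,0],0,1],[[0.068,-0.014,0],0,1]])

```text
clock: 13.35
ee_pos: [0.5158, 0.2505, 0.341]
orientation: [[0.324, 0.946, -0.0], [0.946, -0.324, 0.0], [0.0, -0.0, -1.0]]
contact_force: [-0.3, 0.4, -7.9]
gripper_width: 0.0197
finger_force: 59.2
```

Request:
arm_command(increments=[[[0.02,-0.004,0],0,1],[[0.037,-0.007,0],0,1],[[0.049,-0.0095,0],0,1],[[0.056,-0.011,0.002],0,1],[[0.058,-0.0115,0.008],0,1]])

```text
clock: 13.98
ee_pos: [0.5238, 0.3078, 0.3329]
orientation: [[0.324, 0.946, 0.0], [0.946, -0.324, 0.0], [0.0, 0.0, -1.0]]
contact_force: [-0.1, 0.4, -6.7]
gripper_width: 0.0196
finger_force: 59.2
```

Request:
arm_command(increments=[[[0,0,0.009],0,1],[[0,0,0.018],0,1],[[0,0,0.027],0,1],[[0,0,0.033],0,1],[[0,0,0.038],0,1]])

```text
clock: 14.6
ee_pos: [0.5236, 0.3074, 0.2947]
orientation: [[0.325, 0.946, 0.0], [0.946, -0.325, -0.0], [-0.0, 0.0, -1.0]]
contact_force: [-0.8, 0.4, -7.2]
gripper_width: 0.0195
finger_force: 59.2
```

```bash
python3 - <<'E'
from h import *
go([.524,.3086,.295],-19)
im=vision.camera("scene");cv2.imwrite("pics/s11.png",im)
E
```

```text
clock 14.6 tcp [0.5236 0.3074 0.2947] yang -18.94 z [ 0. -0. -1.] shift [ 0.0012 -0.     -0.0003] turn 0.0010550351069286618 q6 0.8194440782008571 F [-0.8483  0.4292 -7.2253] w 0.019508924789412012 59.21777665615082
```

Request:
arm_command(increments=[[[0.001,0,0.004],0,1],[[0.001,0,0.007],0,1],[[0.001,0,0.01],0,1],[[0.001,0,0.013],0,1],[[0.001,0,0.016],0,1]])

```text
clock: 15.28
ee_pos: [0.524, 0.3085, 0.279]
orientation: [[0.325, 0.946, 0.0], [0.946, -0.325, 0.0], [0.0, 0.0, -1.0]]
contact_force: [0.6, -0.3, -6.8]
gripper_width: 0.0197
finger_force: 59.3
```

Request:
arm_command(increments=[[[0,0,0.002],0,1],[[0,0,0.004],0,1],[[0,0,0.006],0,1],[[0,0,0.008],0,1],[[0,0,0.01],0,1]])

```text
clock: 15.9
ee_pos: [0.524, 0.3085, 0.2691]
orientation: [[0.325, 0.946, 0.0], [0.946, -0.325, 0.0], [0.0, 0.0, -1.0]]
contact_force: [0.9, -0.2, -4.7]
gripper_width: 0.0201
finger_force: 59.6
```

Request:
arm_command(increments=[[[0,0,0.002],0,1],[[0,0,0.004],0,1],[[0,0,0.006],0,1],[[0,0,0.008],0,1],[[0,0,0.01],0,1]])

```text
clock: 16.52
ee_pos: [0.5239, 0.3085, 0.259]
orientation: [[0.324, 0.946, -0.0], [0.946, -0.324, 0.0], [0.0, -0.0, -1.0]]
contact_force: [0.7, 0.5, -1.6]
gripper_width: 0.0199
finger_force: 59.8
```

```bash
python3 - <<'E'
from h import *
go([.524,.3086,.261],-19)
E
```

```text
clock 16.525 tcp [0.5239 0.3085 0.259 ] yang -18.94 z [-0.  0. -1.] shift [ 0.0001  0.     -0.002 ] turn 0.0011296413426001614 q6 0.8206077749733794 F [ 0.7084  0.5056 -1.5776] w 0.019882102653615272 59.80686843395233
```

Request:
arm_command(increments=[[[0,0,0.004],0,1],[[0,0,0.008],0,1],[[0,0,0.012],0,1],[[0,0,0.016],0,1],[[0,0,0.018],0,1]])

```text
clock: 17.15
ee_pos: [0.5239, 0.3084, 0.2407]
orientation: [[0.325, 0.946, -0.0], [0.946, -0.325, -0.0], [-0.0, -0.0, -1.0]]
contact_force: [-0.2, -0.7, -2.6]
gripper_width: 0.0199
finger_force: 59.8
```

```bash
python3 - <<'E'
from h import *
go([.524,.3086,.241],-19)
a=vision.camera("side");cv2.imwrite("pics/s12.png",a)
E
```

```text
clock 17.15 tcp [0.5239 0.3084 0.2407] yang -18.94 z [-0.0002 -0.0001 -1.    ] shift [ 0.0002  0.     -0.0003] turn 0.001117477312371362 q6 0.8205994970226582 F [-0.2302 -0.7168 -2.5811] w 0.0199460541449687 59.80903923511505
```

Request:
arm_command(increments=[[[0,-0.003,0],0,1],[[0,-0.007,0],0,1],[[0,-0.012,0],0,1],[[0,-0.017,0],0,1],[[0,-0.022,0],0,1]])

```text
clock: 17.82
ee_pos: [0.5028, 0.3157, 0.2411]
orientation: [[0.324, 0.946, 0.0], [0.946, -0.324, 0.0], [0.0, 0.0, -1.0]]
contact_force: [-0.5, 0.2, -3.3]
gripper_width: 0.0199
finger_force: 59.8
```

Request:
arm_command(increments=[[[0,-0.01,0],0,1],[[0,-0.02,0],0,1],[[0,-0.03,0],0,1],[[0,-0.04,0],0,1],[[0,-0.05,0],0,1]])

```text
clock: 18.45
ee_pos: [0.4552, 0.332, 0.2411]
orientation: [[0.324, 0.946, 0.0], [0.946, -0.324, 0.0], [0.0, 0.0, -1.0]]
contact_force: [-0.1, -0.2, -2.2]
gripper_width: 0.0199
finger_force: 59.8
```

```bash
python3 - <<'E'
from h import *
go([.46,.33,.34],-19)
b=vision.camera("side");cv2.imwrite("pics/s13.png",b)
im=vision.camera("scene");cv2.imwrite("pics/s13b.png",im)
# canister pixels: change against the first pictures, round the pan
for n,now in (("side",b),("scene",im)):
    I=vision.camera_info(n);d=(cv2.absdiff(now,cv2.imread(f"pics/{n}0.png")).max(2)>25).astype(np.uint8)
    np.save(n+"d",d)
    for z in (.058,.133,.175):
        c=I["rotation"].T@(np.array([.538,.306,z])-I["eye"]);x,y=int(I["fx"]*c[0]/c[2]+I["cx"]),int(I["fy"]*c[1]/c[2]+I["cy"])
        print(n,z,x,y,"".join(map(str,d[y,x-30:x+31])), now[y,x-30:x+31:3].mean(1).astype(int))
E
```

```text
clock 18.45 tcp [0.4552 0.332  0.2411] yang -18.93 z [ 0.  0. -1.] shift [-0.0004  0.0052 -0.0989] turn 0.0011645493014499195 q6 0.915407340526475 F [-0.1226 -0.2429 -2.2365] w 0.019941088199018003 59.8050194978714
side 0.058 217 174 0000000000000000000011111111111111111111111001100000000000000 [ 71  71  71  72 123 230 232 142 116 118 116 112 108 102 150 234 229 188
 111  75  71]
side 0.133 216 155 0000011111111000001111111111111111111111111110000000000000000 [ 71  77 105 119 101  72 101 233 241 241 204 199 240 241 208  74  71  70
  71  71  71]
side 0.175 215 143 0000000000000000000000000000011111000000000000000000000000000 [125 119 113 101  87  78  73  70  71  73 194 119  71  71  70  55  47  49
  62  71  71]
scene 0.058 318 148 0000000000001001111111111111111111111111111110000000000000000 [ 49  47  55 131 182 131 109  89  88  87  86  84  85  84  87 177 190 220
 181  68  67]
scene 0.133 322 132 0000000000000000110001110000011111000111111110000000000000000 [ 68  68  68  68 131 139 171 155 169 192 146 156 190 199 200  84  66  67
  66  66  66]
scene 0.175 324 122 0000000000000000000000000111111111110000000000000000000000000 [ 67  67  67  66  67  66  66  70  88 116 162 142  85  83  68  66  65  66
  65  65  65]
```

The canister stands on the pan, centred in both views by the pixel spans. Returning the hook.

Request:
arm_command(increments=[[[0,0,-0.01],0,1],[[0,0,-0.03],0,1],[[0,0,-0.06],0,1],[[0,0,-0.085],0,1],[[0,0,-0.1],0,1]])

```text
clock: 19.18
ee_pos: [0.4562, 0.3318, 0.3436]
orientation: [[0.325, 0.946, 0.002], [0.946, -0.325, 0.001], [0.002, 0.001, -1.0]]
contact_force: [1.1, 0.4, -2.8]
gripper_width: 0.0199
finger_force: 59.8
```

Request:
arm_command(increments=[[[-0.015,0.008,0],0,1],[[-0.045,0.022,0],0,1],[[-0.085,0.041,0],0,1],[[-0.13,0.063,0],0,1],[[-0.173,0.084,0],0,1]])

```text
clock: 19.8
ee_pos: [0.4789, 0.1386, 0.3402]
orientation: [[0.325, 0.946, -0.001], [0.946, -0.325, -0.0], [-0.001, -0.001, -1.0]]
contact_force: [0.5, 0.2, -2.7]
gripper_width: 0.0199
finger_force: 59.8
```

Request:
arm_command(increments=[[[-0.04,0.02,0],0,1],[[-0.08,0.039,0],0,1],[[-0.12,0.058,0],0,1],[[-0.155,0.075,0],0,1],[[-0.18,0.087,0],0,1]])

```text
clock: 20.42
ee_pos: [0.5025, -0.0599, 0.3402]
orientation: [[0.326, 0.945, -0.001], [0.945, -0.326, -0.0], [-0.0, -0.001, -1.0]]
contact_force: [0.9, 0.7, -1.8]
gripper_width: 0.0197
finger_force: 59.8
```

Request:
arm_command(increments=[[[-0.04,0.02,0],-0.12,1],[[-0.08,0.039,0],-0.24,1],[[-0.115,0.055,0],-0.36,1],[[-0.145,0.07,0],-0.48,1],[[-0.16,0.077,0],-0.562,1]])

```text
clock: 21.05
ee_pos: [0.5231, -0.2362, 0.3398]
orientation: [[-0.231, 0.973, -0.002], [0.973, 0.231, 0.0], [0.001, -0.002, -1.0]]
contact_force: [0.1, 0.4, -3.3]
gripper_width: 0.0198
finger_force: 59.8
```

```bash
python3 - <<'E'
from h import *
go([.5243,-.2397,.25],13.3)
im=vision.camera("scene")
E
```

```text
clock 21.05 tcp [ 0.5231 -0.2362  0.3398] yang 13.35 z [-0.0017  0.0005 -1.    ] shift [-0.0038  0.0005  0.0898] turn 0.0008956065337233293 q6 -0.7013938859346336 F [ 0.1446  0.3931 -3.255 ] w 0.019840199766269495 59.808202385902405
```

Request:
arm_command(increments=[[[-0.0005,0,0.02],0,1],[[-0.0005,0,0.06],0,1],[[-0.0005,0,0.085],0,1],[[-0.0005,0,0.09],0,1],[[-0.0005,0,0.09],0,1]])

```text
clock: 21.72
ee_pos: [0.524, -0.234, 0.2511]
orientation: [[-0.229, 0.973, 0.0], [0.973, 0.229, 0.0], [-0.0, 0.0, -1.0]]
contact_force: [1.0, -0.5, -1.7]
gripper_width: 0.0203
finger_force: 59.8
```

```bash
python3 - <<'E'
from h import *
go([.5243,-.2397,.125],13.3)
E
```

```text
clock 21.725 tcp [ 0.524  -0.234   0.2511] yang 13.25 z [ 0.0001  0.     -1.    ] shift [-0.0056 -0.001   0.1261] turn -0.0009377855382920213 q6 -0.6957209454312338 F [ 1.     -0.5215 -1.6623] w 0.020283181769411573 59.77824032306671
```

Request:
arm_command(increments=[[[-0.0056,-0.001,0.03],0,1],[[-0.0056,-0.001,0.06],0,1],[[-0.0056,-0.001,0.09],0,1],[[-0.0056,-0.001,0.11],0,1],[[-0.0056,-0.001,0.122],0,1]])

```text
clock: 22.35
ee_pos: [0.5246, -0.2401, 0.1289]
orientation: [[-0.229, 0.973, 0.0], [0.973, 0.229, -0.0], [-0.0, 0.0, -1.0]]
contact_force: [0.7, 0.4, -2.3]
gripper_width: 0.0203
finger_force: 59.8
```

```bash
python3 - <<'E'
from h import *
go([.5243,-.2397,.115],13.3)
E
```

```text
clock 22.35 tcp [ 0.5246 -0.2401  0.1289] yang 13.26 z [ 0.0004 -0.0002 -1.    ] shift [ 0.0004 -0.0002  0.0139] turn -0.0006986814506356204 q6 -0.7048695473717151 F [ 0.7024  0.3609 -2.3476] w 0.020328022629653143 59.77139890193939
```

Request:
arm_command(increments=[[[0,0,0.004],0,1],[[0,0,0.008],0,1],[[0,0,0.011],0,1],[[0,0,0.013],0,1],[[0,0,0.0145],0,1]])

```text
clock: 22.98
ee_pos: [0.5245, -0.2401, 0.1146]
orientation: [[-0.229, 0.973, 0.0], [0.973, 0.229, -0.0], [-0.0, 0.0, -1.0]]
contact_force: [0.6, 0.5, -2.7]
gripper_width: 0.0201
finger_force: 59.8
```

```bash
python3 - <<'E'
from h import *
go([.5243,-.2397,.114],13.3)
E
```

```text
clock 22.975 tcp [ 0.5245 -0.2401  0.1146] yang 13.26 z [ 0.0002 -0.0001 -1.    ] shift [ 0.0004 -0.0001  0.0006] turn -0.0006446636086463635 q6 -0.7050193853471374 F [ 0.5609  0.4774 -2.7354] w 0.020054887327438084 59.77863013744354
```

Request:
arm_command(increments=[[[0,0,0.0005],0,1],[[0,0,0.001],0,1],[[0,0,0.001],0,1]])

```text
clock: 23.35
ee_pos: [0.5245, -0.2401, 0.114]
orientation: [[-0.229, 0.973, 0.0], [0.973, 0.229, -0.0], [-0.0, 0.0, -1.0]]
contact_force: [-1.7, 1.7, 2.8]
gripper_width: 0.0198
finger_force: 60.4
```

Request:
arm_command(increments=[[[0,0,0.0005],0,1],[[0,0,0.001],0,1],[[0,0,0.001],0,1]])

```text
clock: 23.72
ee_pos: [0.5246, -0.2401, 0.1139]
orientation: [[-0.23, 0.973, 0.001], [0.973, 0.23, -0.0], [-0.001, 0.001, -1.0]]
contact_force: [-5.6, 4.3, 12.2]
gripper_width: 0.0201
finger_force: 61.5
```

Request:
arm_command(increments=[[[0,0,-0.001],0,1],[[0,0,-0.0012],0,1],[[0,0,-0.0012],0,0.6],[[0,0,-0.0012],0,0.2],[[0,0,-0.0012],0,0]])

```text
clock: 24.35
ee_pos: [0.5244, -0.2401, 0.1136]
orientation: [[-0.229, 0.973, -0.0], [0.973, 0.229, 0.0], [0.0, -0.0, -1.0]]
contact_force: [1.0, 0.8, -0.3]
gripper_width: 0.0692
finger_force: 0.0
```

Request:
arm_command(increments=[[[0,0,0],0,0],[[0,0,0],0,0],[[0,0,0],0,0],[[0,0,-0.01],0,0],[[0,0,-0.04],0,0]])

```text
clock: 24.98
ee_pos: [0.5239, -0.2398, 0.1535]
orientation: [[-0.229, 0.973, -0.002], [0.973, 0.229, 0.001], [0.001, -0.002, -1.0]]
contact_force: [0.7, 0.3, 0.5]
gripper_width: 0.0854
finger_force: 0.0
```

Request:
arm_command(increments=[[[0,0,-0.04],0,0],[[0,0,-0.09],0,0],[[0,0,-0.13],0,0],[[0.03,-0.03,-0.13],0,0],[[0.055,-0.063,-0.13],0,0]])

```text
clock: 25.6
ee_pos: [0.4497, -0.2004, 0.2847]
orientation: [[-0.23, 0.973, 0.001], [0.973, 0.23, -0.0], [-0.0, 0.001, -1.0]]
contact_force: [-0.2, 0.1, 1.5]
gripper_width: 0.0854
finger_force: 0.0
```

Request:
arm_command(increments=[[[0,0,-0.04],-0.05,0],[[0,0,-0.056],-0.053,0],[[0,0,-0.056],-0.053,0]])

```text
clock: 25.98
ee_pos: [0.4509, -0.2012, 0.3409]
orientation: [[-0.28, 0.96, 0.002], [0.96, 0.28, -0.001], [-0.001, 0.001, -1.0]]
contact_force: [-0.0, -0.2, -0.8]
gripper_width: 0.0852
finger_force: 0.0
```

```bash
python3 - <<'E'
from h import *
go([.447,-.2035,.336],16.5)
im=vision.camera("wrist");W=vision.camera_info("wrist");cv2.imwrite("pics/w20.png",im)
a=cv2.imread("pics/w1.png")
W1=dict(np.load("w1.npz"))
# template positions of handle/plate and stand base in both views, as table-plane points
t=a[155:235,275:325]
r=cv2.matchTemplate(im,t,cv2.TM_CCOEFF_NORMED);_,v,_,l=cv2.minMaxLoc(r);print("lifter match",v,l)
c1=onz(W1,(300,195),.1);c2=onz(W,(l[0]+25,l[1]+40),.1);print(c1,c2)
for n in("scene","side"):
    b=vision.camera(n);a0=cv2.imread(f"pics/{n}0.png");I=vision.camera_info(n)
    cv2.imwrite(f"pics/{n}_end.png",b)
    d=(cv2.absdiff(a0,b).max(2)>40).astype(np.uint8)
    N,_,st,ce=cv2.connectedComponentsWithStats(d)
    print(n,[(st[i].tolist()) for i in range(1,N) if st[i,4]>12])
E
```

```text
clock 25.975 tcp [ 0.4509 -0.2012  0.3409] yang 16.26 z [ 0.0018 -0.001  -1.    ] shift [-0.0011 -0.0044  0.0049] turn -0.004109091744905258 q6 -0.7552127642553167 F [-0.0228 -0.1572 -0.8017] w 0.08523535304077641 0.0
lifter match 0.992221474647522 (272, 153)
[ 0.5265 -0.2405  0.1   ] [ 0.5261 -0.236   0.1   ]
scene [[82, 0, 3, 6, 13], [101, 0, 88, 100, 2676], [294, 0, 41, 23, 452], [85, 11, 29, 75, 882], [100, 60, 4, 8, 13], [198, 66, 5, 12, 40], [100, 72, 4, 5, 14], [92, 88, 6, 12, 38], [89, 96, 3, 8, 14], [114, 101, 48, 38, 299], [93, 103, 5, 12, 20], [163, 108, 18, 13, 68], [133, 111, 28, 12, 115], [303, 117, 36, 47, 798], [134, 121, 7, 5, 25], [148, 124, 15, 18, 54], [157, 135, 24, 17, 259], [135, 142, 9, 3, 24], [127, 151, 18, 11, 97], [296, 150, 5, 11, 24], [149, 153, 7, 7, 37], [302, 162, 5, 4, 13], [267, 188, 16, 17, 117], [246, 192, 35, 46, 771], [272, 202, 9, 8, 29]]
side [[0, 0, 320, 181, 22586], [41, 13, 12, 43, 114], [204, 139, 26, 23, 299], [199, 162, 38, 18, 471], [40, 170, 76, 48, 1337], [231, 174, 4, 6, 18], [203, 176, 10, 7, 33], [254, 179, 30, 35, 531], [116, 201, 5, 6, 18], [255, 212, 30, 27, 597], [78, 215, 9, 10, 61], [89, 219, 18, 68, 377], [109, 236, 6, 6, 25], [0, 259, 77, 54, 644], [103, 264, 9, 21, 132], [112, 264, 9, 15, 59], [104, 280, 20, 41, 533], [0, 296, 32, 20, 79], [24, 299, 26, 17, 125]]
```

```bash
python3 -c "
from rig import robot
print(robot.hand_in())"
```

```text
the job is handed in; nothing more can be done
None
```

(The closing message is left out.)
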